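# Turn the pot sign in the dye kitchen

## Robot

A 6-joint arm with a two-finger parallel gripper is mounted at the origin on the work surface. World frame = base frame: x ahead of the robot, y to its left, z up, the work surface at z = 0. Lengths are in m, angles in rad, forces in N, time in s.
With the tool pointing down it reaches from about 0.3 to 0.775 m from the base axis. Payload 14.6 kg.
Tool frame: the origin (TCP) lies at the very end of the fingers, on their centre line; the grasp point (between the pads) lies 19 mm behind it; z points along the fingers, y is the direction in which the jaws open and shut (so a half turn about z gives the same grasp; the last joint's range is limited). The gripper opens to 94 mm and grips with 3 to 60 N. Pads are 16 mm wide; open, the fingers measure 119 mm over their backs; the gripper's body (75 mm by 177 mm) begins 78 mm behind the grasp point.
Start: joints at [1.142, 0.3, 1.521, -0, 1.321, -0.067], TCP at [0.195, 0.514, 0.205] pointing down, gripper open.
Joint ranges: [-3.03, 3.03], [-0.79, 2.21], [0.23, 2.52], [-1.04, 4.18], [0, 3.07], [-2.55, 2.55]. Speed limits (rad/s): [2.22, 2.22, 2.57, 3.14, 3.14, 3.14].

## Interface

Orientations are given as a 3x3 rotation matrix whose columns are the frame's x, y, z axes.
In Python, from rig import goto, line_to, movej, set_gripper, dwell, inverse_kinematics, get_state, grab_frame, PlanningError, hand_in gives the robot as it stands. Calls block until the motion is done:
- goto(position, orientation): joint-space move of the TCP to a pose.
- line_to(position, rot=None, feed=0.15, force_limit=None): straight line of the TCP; rot=None keeps the orientation; feed is the mean speed in m/s. With force_limit (N) it stops when the force on the tool has changed by that much, and returns True; else False.
- movej(angles): joint-space move.
- set_gripper(opening, newtons=None): finger opening in m; newtons is the grip in N (None keeps the last); returns when the fingers have stopped.
- dwell(seconds).
- inverse_kinematics(position, orientation): joint angles nearest the present ones, or None.
- get_state(): the state.
- grab_frame(name): name is "scene" or "top" or "wrist"; returns a dict with "color" (400x640x3 uint8, red, green, blue), "depth" (400x640 float32, m along the optical axis (not along the pixel's ray), 0 where there is no reading), "intrinsics" (3x3 intrinsics, pixels), "R" (3x3) and "t" (3): a world point X has camera coordinates R X + t. Camera axes: x right, y down, z forward; pixel columns grow to the right and rows downward; lengths in m; the calibration is good to about 2 mm. A picture is of the moment at which its call begins.
A pose or a line that the arm cannot do raises PlanningError and nothing moves.
- hand_in(): hands the job in, once; it reports no verdict.
The state is a dict: "t": time; "joint_pos": joint angles; "joint_velocities": joint speeds; "tau": joint torques, N m; "tool_pos": TCP position; "ee_rot": TCP orientation; "wrist_force": force on the tool from outside, world axes, zero at the start; "moment": the same for the moment, N m; "opening": finger opening in m.
Only numpy, scipy, OpenCV 4.12 (cv2) and the standard library are available. Lean on these libraries where they do the work, as an engineer would, in place of code of your own. Each camera call takes 0.05 s, during which the arm holds its last target.

## Task

The dye pot with the lid on is now resting, so spin the wooden sign standing in front of it half a turn about its spindle: its ring face, now towards the pot, must look towards the robot, with the board square over its foot. Leave the sign in front of the open pot as it is.

Things in the scene. Friction and masses are not known exactly. Their poses are not given: they have to be found in the camera images.
- covered_sign (a joint): Angle of the plywood board in front of the covered pot about its vertical spindle, anticlockwise from above: 0 = square over its foot, black-bar face to the robot, black-ring face to the pot; 3.14 or -3.14 = ring to the robot. Starts within 0.25 of 0; turns up to 4.2 either way and stays where left (friction 0.03 N m). Board: 130 mm wide, 8 mm thick, 72 to 147 mm above the table.
- covered_stand: The fixed dark steel foot of that sign, 60 x 110 mm, 12 mm high, with a thin spindle (12 mm across) up to the middle of the board's lower edge. Origin on the table under the spindle; z up, y along the foot's long side (the board lies along y at joint 0 and 3.14, reaching 65 mm either way), x towards the pot.
- covered_pot: The white enamel dye pot with the lid on, fixed on a cork board: 190 mm across, 124 mm high at the lid, 144 mm at its black knob, a handle left and right. Origin on the table under its centre. Its sign stands about 200 mm from its centre, on the robot's side. The other pot is the same but open.
- open_edge (a point): Point on the left end (robot's view), 110 mm above the table, of the like sign board in front of the open pot; that sign's spindle is 65 mm from it. That board is to be left as it is.
There are look-alikes about, which are no part of the job. What is shaped like the covered_stand but green or pink is not meant.

How it is judged:
By the outcome, as a careful person would: the job done as asked, in the order asked, and still so for the second after the job is handed in, with the robot touching nothing.
It also fails if it takes over 35 s, if anything falls off the work surface, if the arm or the gripper's body presses on something with over 40 N, if the wrist force passes 120 N, or if a joint passes its speed limit or range.

## Working session

There is one attempt and no reset: what is moved stays moved. The work goes in short steps, each a Python script; the robot and the scene stay as the last script left them, time stands still between calls to the robot, and variables do not carry over. Pictures are saved under pics/ and viewed, and the job is handed in when it is done.

```bash
mkdir -p pics; ls; python3 - <<'E'
from rig import *
import cv2,numpy as np,pickle
for n in ("scene","top","wrist"):
    f=grab_frame(n); pickle.dump(f,open(f"{n}0.pkl","wb"))
    cv2.imwrite(f"pics/{n}0.png",f["color"][:,:,::-1])
    print(n,f["intrinsics"].tolist(),(-f["R"].T@f["t"]).round(3),f["R"].round(2).tolist())
print(get_state()["t"])
E
```

```text
pics
scene [[508.33931207179796, 0.0, 313.0820509462391], [0.0, 508.33931207179796, 204.7644278816746], [0.0, 0.0, 1.0]] [ 1.331 -0.108  1.339] [[0.09, 1.0, -0.01], [0.84, -0.08, -0.54], [-0.54, 0.04, -0.84]]
top [[442.79894948500504, 0.0, 320.7275301134929], [0.0, 442.79894948500504, 200.50002987268024], [0.0, 0.0, 1.0]] [ 0.384 -0.051  1.287] [[0.0, -1.0, -0.0], [-0.99, -0.0, -0.13], [0.13, 0.0, -0.99]]
wrist [[306.44414284266503, 0.0, 317.6755513650454], [0.0, 306.44414284266503, 200.2942809232452], [0.0, 0.0, 1.0]] [0.12  0.542 0.385] [[0.35, 0.94, -0.0], [0.9, -0.34, 0.27], [0.25, -0.1, -0.96]]
0.15
```

View pics/scene0.png

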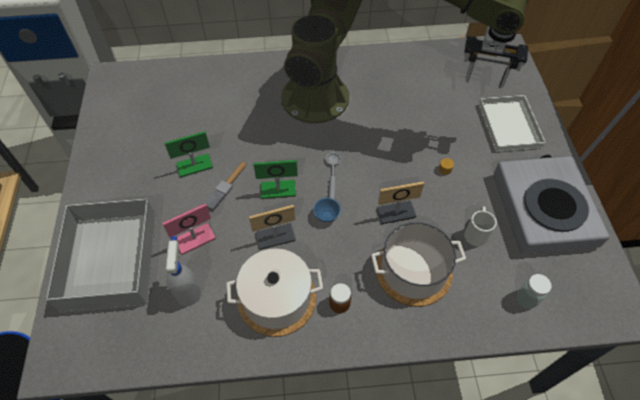

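View pics/top0.png

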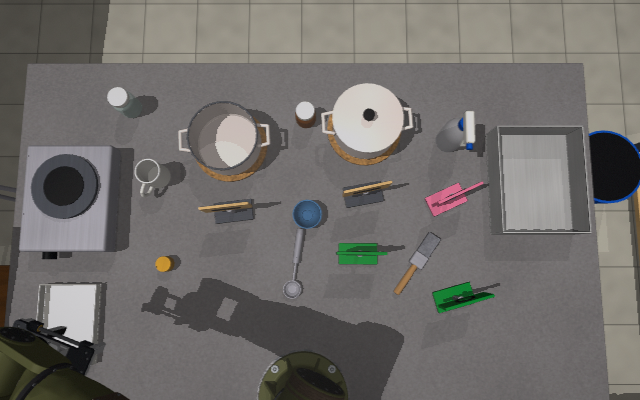

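View pics/wrist0.png

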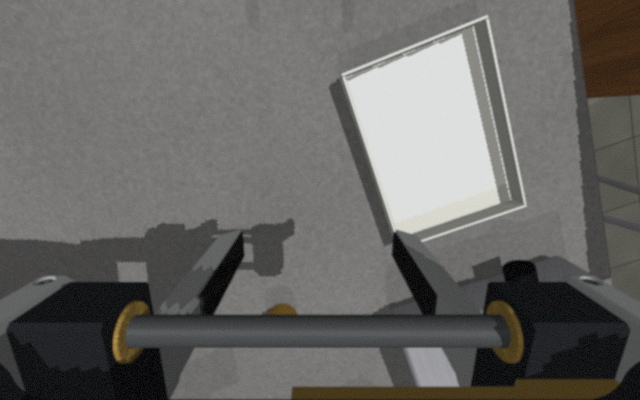

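Seen in the pictures:
- **Wooden signs:** top (368,187) / scene (272,222) in front of the lidded pot, and top (225,208) / scene (401,193) in front of the open pot.
- **Look-alikes:** green signs at top (360,252) and (463,297), pink at top (455,197).

The one that fits is top (368,187): it is wooden, has a dark foot, and stands in front of the pot with the lid. Next I'll enlarge it to confirm and measure it.

```bash
cat > h.py <<'E'
import cv2,numpy as np
def cloud(f):
    K=f["intrinsics"];v,u=np.mgrid[:400,:640];d=f["depth"]
    c=np.stack([(u-K[0,2])/K[0,0]*d,(v-K[1,2])/K[1,1]*d,d],-1)
    return (c-f["t"])@f["R"]
def plane(f,uv,z):
    K=f["intrinsics"];uv=np.atleast_2d(uv).astype(float)
    r=np.c_[(uv-K[[0,1],[2,2]])/K[0,0],np.ones(len(uv))]@f["R"]
    o=-f["R"].T@f["t"]; s=(z-o[2])/r[:,2]
    return o+r*s[:,None]
def proj(f,X):
    c=np.atleast_2d(X)@f["R"].T+f["t"]; p=c@f["intrinsics"].T; return p[:,:2]/p[:,2:]
E
python3 - <<'E'
import pickle,cv2,numpy as np
from h import *
t=pickle.load(open("top0.pkl","rb"));s=pickle.load(open("scene0.pkl","rb"))
a=cv2.resize(t["color"][165:225,330:420],None,fx=6,fy=6,interpolation=cv2.INTER_CUBIC)
b=cv2.resize(s["color"][195:255,235:310],None,fx=6,fy=6,interpolation=cv2.INTER_CUBIC)[:360]
cv2.imwrite("pics/crop1.png",np.hstack([a[:,:400] if 0 else cv2.resize(a,(400,267)),cv2.resize(b,(334,267))])[:,:,::-1])
for n,f,rois in (("top",t,{"cov":(330,165,425,225),"open":(190,190,290,230),"pot":(320,75,420,165)}),("scene",s,{"cov":(240,195,310,255),"open":(370,175,440,225)})):
    P=cloud(f)
    hsv=cv2.cvtColor(f["color"],cv2.COLOR_RGB2HSV)
    for k,(x0,y0,x1,y1) in rois.items():
        Q=P[y0:y1,x0:x1];H=hsv[y0:y1,x0:x1]
        if k=="pot":
            m=(Q[...,2]>.09)&(Q[...,2]<.2);q=Q[m];print("pot",q.mean(0),q.min(0),q.max(0));
            m=Q[...,2]>.133;print("knob",Q[m].mean(0),m.sum());continue
        m=(H[...,1]>70)&(H[...,0]<30)&(H[...,2]>70)
        m2=m&(Q[...,2]>.06)
        q=Q[m2]
        print(n,k,"wood",m.sum(),m2.sum(),q.min(0).round(3),q.max(0).round(3),q.mean(0).round(3))
        qt=q[q[:,2]>.135] if n=="top" else q
        vx,vy,cx,cy=cv2.fitLine(qt[:,:2].astype(np.float32),cv2.DIST_HUBER,0,.005,.01).ravel()
        ang=np.degrees(np.arctan2(-vx*np.sign(vy),abs(vy)))
        print("   line dir ang from y",ang,(cx,cy),len(qt))
        # foot
        mf=(Q[...,2]>.006)&(Q[...,2]<.02)&(H[...,2]<75)
        ys,xs=np.nonzero(mf)
        if len(xs)>20:
            X=plane(f,np.c_[xs+x0,ys+y0],.012)
            r=cv2.minAreaRect(X[:,:2].astype(np.float32)*1000);print("   foot",len(xs),r)
E
```

```text
top cov wood 251 250 [ 0.551 -0.233  0.076] [ 0.583 -0.107  0.152] [ 0.566 -0.17   0.133]
   line dir ang from y 12.299577 (np.float32(0.5670481), np.float32(-0.16981953)) 165
   foot 95 ((574.1010131835938, -207.54307556152344), (59.712440490722656, 178.26026916503906), 10.120620727539062)
top open wood 271 271 [0.508 0.141 0.075] [0.529 0.269 0.152] [0.517 0.202 0.132]
   line dir ang from y 6.5308127 (np.float32(0.5178975), np.float32(0.20481598)) 169
   foot 80 ((518.431396484375, 204.19956970214844), (60.11615753173828, 108.16011810302734), 7.170803070068359)
pot [ 0.76228826 -0.17517698  0.11844692] [ 0.66692813 -0.302927    0.09003849] [ 0.86396236 -0.04963618  0.14894099]
knob [ 0.66507112 -0.14336649  0.44160554] 153
scene cov wood 560 557 [ 0.553 -0.232  0.072] [ 1.331 -0.108  1.339] [ 0.58  -0.17   0.132]
   line dir ang from y 12.8085 (np.float32(0.57120675), np.float32(-0.16655976)) 557
   foot 364 ((521.10693359375, -201.87936401367188), (174.80482482910156, 158.1876220703125), 7.527935981750488)
scene open wood 534 532 [ 0.509 -0.108  0.072] [1.331 0.27  1.339] [0.524 0.205 0.121]
   line dir ang from y 6.1490593 (np.float32(0.52168715), np.float32(0.20786509)) 532
   foot 477 ((522.590576171875, 205.60348510742188), (62.164833068847656, 107.58243560791016), 6.708935260772705)
```

View pics/crop1.png

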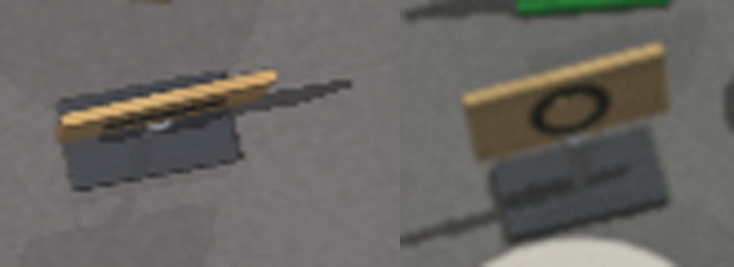

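The crop confirms it: a wooden board on a dark steel foot, with the ring face on the pot side (scene view). The shadow contaminated the foot fit, so I'll refine it.

```bash
python3 - <<'E'
import pickle,cv2,numpy as np
from h import *
t=pickle.load(open("top0.pkl","rb"));s=pickle.load(open("scene0.pkl","rb"))
for n,f,(x0,y0,x1,y1) in (("top",t,(335,170,395,218)),("scene",s,(245,215,305,253)),("scene-open",s,(370,190,425,225))):
    P=cloud(f)[y0:y1,x0:x1];C=f["color"][y0:y1,x0:x1].astype(int)
    br=C[...,2]-C[...,0]
    m=((br>=4)&(C[...,2]<110)&(P[...,2]<.03)).astype(np.uint8)
    m=cv2.morphologyEx(m,cv2.MORPH_OPEN,np.ones((3,3),np.uint8))
    cs,_=cv2.findContours(m,cv2.RETR_EXTERNAL,cv2.CHAIN_APPROX_NONE)
    c=max(cs,key=cv2.contourArea)[:,0]+[x0,y0]
    X=plane(f,c,.012)[:,:2]*1000
    r=cv2.minAreaRect(X.astype(np.float32));print(n,m.sum(),r,cv2.boxPoints(r).tolist())
    print(np.median(P[m>0][:,2]))
    w=(C[...,0]-C[...,2]>25)
    print("wood",w.sum())
    v=f["color"][y0:y1,x0:x1].copy();v2=v.copy();v2[m>0]=[255,0,0]
    cv2.imwrite(f"pics/m_{n}.png",cv2.resize(np.hstack([v,v2]),None,fx=6,fy=6)[:,:,::-1])
# pot knob
P=cloud(t);y0,y1,x0,x1=105,125,360,380
m=t["color"][y0:y1,x0:x1].max(-1)<60;ys,xs=np.nonzero(m);print("knob",plane(t,[[xs.mean()+x0,ys.mean()+y0]],.142))
E
```

```text
top 342 ((552.9317626953125, -173.79376220703125), (30.19541358947754, 108.63719177246094), 8.60688591003418) [[529.8750610351562, -122.34632110595703], [546.1331176757812, -229.76007080078125], [575.9884643554688, -225.2412109375], [559.7304077148438, -117.82745361328125]]
0.011607655931002773
wood 261
scene 262 ((566.1937255859375, -141.0010223388672), (55.743873596191406, 49.633113861083984), 5.578420162200928) [[536.0414428710938, -119.01136779785156], [540.8661499023438, -168.409423828125], [596.3460083007812, -162.9906768798828], [591.5213012695312, -113.59262084960938]]
0.010964529872229293
wood 357
scene-open 443 ((521.8975219726562, 205.40530395507812), (57.81099319458008, 107.96304321289062), 7.4897308349609375) [[486.20220947265625, 255.15847778320312], [500.27508544921875, 148.11654663085938], [557.5928344726562, 155.65213012695312], [543.5199584960938, 262.6940612792969]]
0.011470560690888575
wood 357
knob [[ 0.76425933 -0.17747052  0.142     ]]
```

```bash
python3 -c "
import cv2,numpy as np
a=cv2.imread('pics/m_top.png');b=cv2.imread('pics/m_scene.png')
h=a.shape[0]+b.shape[0];o=np.zeros((h,max(a.shape[1],b.shape[1]),3),np.uint8);o[:a.shape[0],:a.shape[1]]=a;o[a.shape[0]:,:b.shape[1]]=b;cv2.imwrite('pics/m.png',o)"
```

```text
(no output)
```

View pics/m.png

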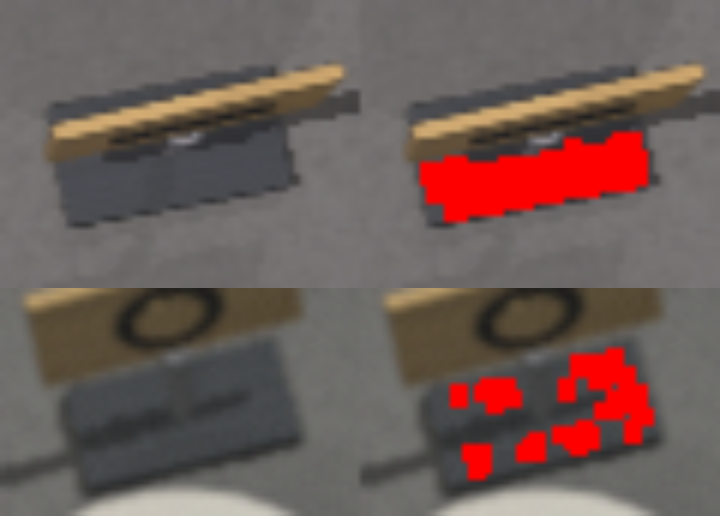

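```bash
python3 - <<'E'
import pickle,cv2,numpy as np
from h import *
t=pickle.load(open("top0.pkl","rb"));s=pickle.load(open("scene0.pkl","rb"))
c=[(346.7,207.5),(384.5,200.8),(380.8,181.3),(342.8,187.5)]
X=plane(t,c,.012);print(X.round(4), X[:, :2].mean(0))
for a,b in ((0,1),(3,2)):
    d=X[a]-X[b];print(np.degrees(np.arctan2(-d[0],d[1])),np.hypot(*d[:2]))
outs=[]
for n,f,(x0,y0,x1,y1) in (("top",t,(335,170,400,218)),("scene",s,(245,220,305,250))):
    g=cv2.GaussianBlur(cv2.cvtColor(f["color"],cv2.COLOR_RGB2GRAY),(3,3),0)[y0:y1,x0:x1]
    C=f["color"][y0:y1,x0:x1].astype(int)
    th,_=cv2.threshold(g,0,1,cv2.THRESH_OTSU)
    print(n,th)
    m=((g<87)|((C[...,0]-C[...,2]>25) if n=="top" else False)).astype(np.uint8)
    k=9
    m=cv2.morphologyEx(m,cv2.MORPH_OPEN,np.ones((k,k),np.uint8))
    cs,_=cv2.findContours(m,cv2.RETR_EXTERNAL,cv2.CHAIN_APPROX_NONE)
    c=max(cs,key=cv2.contourArea)[:,0]+[x0,y0]
    X=plane(f,c,.008)[:,:2]*1000
    r=cv2.minAreaRect(X.astype(np.float32));print(n,r)
    v=f["color"][y0:y1,x0:x1].copy();v2=v.copy();v2[m>0]=[255,0,0]
    outs.append(cv2.resize(np.hstack([v,v2]),(720,280)))
cv2.imwrite("pics/m2.png",np.vstack(outs)[:,:,::-1])
E
```

```text
[[ 0.5281 -0.1241  0.012 ]
 [ 0.5477 -0.2339  0.012 ]
 [ 0.6051 -0.2242  0.012 ]
 [ 0.5867 -0.1131  0.012 ]] [ 0.5668849  -0.17382082]
10.107336739690862 0.11156702276211414
9.371536609045814 0.11252009253620004
top 93.0
top ((565.4663696289062, -175.10009765625), (54.948238372802734, 115.8272705078125), 10.361577033996582)
scene 89.0
scene ((552.2957153320312, -176.66490173339844), (105.98969268798828, 119.2940902709961), 7.462039947509766)
```

View pics/m2.png

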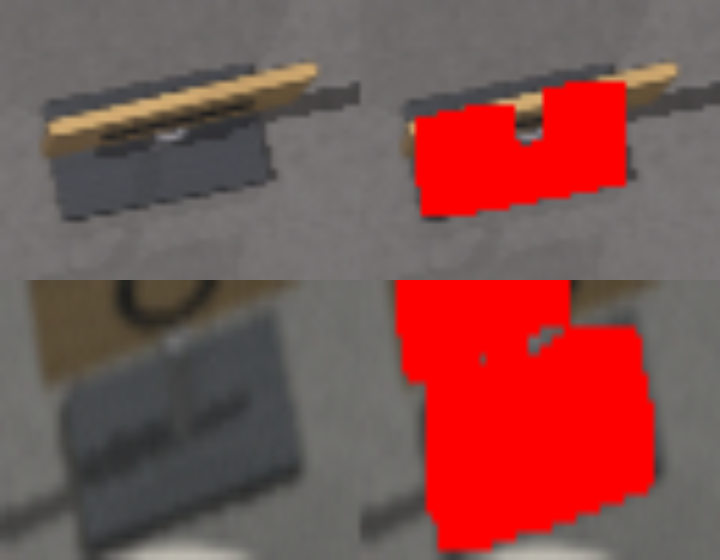

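```bash
cat >> h.py <<'E'
def ori(a):  # tool down, jaws along board normal at angle a
    y=np.array([np.cos(a),np.sin(a),0]);z=np.array([0,0,-1.]);return np.c_[np.cross(y,z),y,z]
E
python3 - <<'E'
from rig import *
from h import *
import pickle
a=np.radians(12.3)
for k in (0,np.pi):
    q=inverse_kinematics([.567,-.172,.12],ori(a+k)); print(k,None if q is None else np.round(q,3))
    q=inverse_kinematics([.567,-.172,.27],ori(a+k)); print(k,None if q is None else np.round(q,3))
q=[inverse_kinematics([.567,-.172,.27],ori(a+k)) for k in (0,np.pi)]
q=[x for x in q if x is not None]
b=max(q,key=lambda x:abs(x[5])) 
goto([.545,-.172,.27],ori(a if b is q[0] else a+np.pi))
st=get_state();print(st["t"],np.round(st["joint_pos"],3),st["tool_pos"],np.round(st["ee_rot"],2).tolist())
f=grab_frame("wrist");pickle.dump(f,open("w1.pkl","wb"));cv2.imwrite("pics/w1.png",f["color"][:,:,::-1])
print(-f["R"].T@f["t"])
E
```

```text
0 [-0.356  0.473  1.489 -0.     1.18  -0.571]
0 [-0.356  0.358  1.295 -0.     1.488 -0.571]
3.141592653589793 None
3.141592653589793 None
2.875 [-0.369  0.309  1.36   0.     1.472 -0.584] [ 0.54519371 -0.17133717  0.26998848] [[-0.21, 0.98, 0.0], [0.98, 0.21, 0.0], [0.0, 0.0, -1.0]]
[ 0.52734855 -0.09434352  0.45020257]
```

View pics/w1.png

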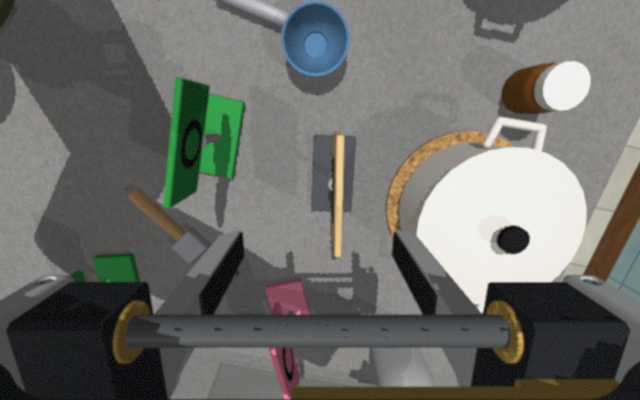

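The wrist view shows our sign: board edge from (338,132) to (338,257), foot at (312–355,135–212), spindle near (331,184). A single half turn would exceed joint 6's range, so I'll do it in two quarter turns with a re-grip. First I'll measure the foot precisely in this view.

```bash
python3 - <<'E'
import pickle
from h import *
f=pickle.load(open("w1.pkl","rb"))
x0,y0,x1,y1=300,120,370,265
C=f["color"][y0:y1,x0:x1];cv2.imwrite("pics/w1c.png",cv2.resize(C,None,fx=4,fy=4,interpolation=cv2.INTER_CUBIC)[:,:,::-1])
g=cv2.GaussianBlur(cv2.cvtColor(f["color"],cv2.COLOR_RGB2GRAY),(3,3),0).astype(float)
# subpixel left & right foot edges per row (strongest horizontal gradient)
def fit(rows,ca,cb,sign):
    pts=[]
    for r in rows:
        d=sign*np.diff(g[r,ca:cb]);i=d.argmax()
        if 0<i<len(d)-1:
            den=d[i-1]-2*d[i]+d[i+1];o=.5*(d[i-1]-d[i+1])/den if den else 0
        else:o=0
        pts.append((ca+i+.5+o,r))
    pts=np.array(pts)
    for z in (.012,0):
        X=plane(f,pts,z)[:,:2].astype(np.float32)
        vx,vy,cx,cy=cv2.fitLine(X,cv2.DIST_HUBER,0,.001,.001).ravel()
        if vy<0:vx,vy=-vx,-vy
        a=np.arctan2(-vx,vy);n=np.array([np.cos(a),np.sin(a)])
        print(z,"ang",np.degrees(a),"off along normal",n@[cx,cy],"at",cx,cy,"px",pts[[0,-1]].round(1).tolist(), "rms",np.std(X@n))
print("left");fit(range(142,206),306,322,-1)
print("right");fit(range(142,206),348,362,1)
P=cloud(f)[y0:y1,x0:x1];w=(C[...,0].astype(int)-C[...,2]>40)&(P[...,2]>.12)
q=P[w];vx,vy,cx,cy=cv2.fitLine(q[:,:2].astype(np.float32),cv2.DIST_HUBER,0,.002,.001).ravel()
print("board",np.degrees(np.arctan(-vx/vy)),cx,cy,q[:,2].min(),np.median(q[:,2]))
ys,xs=np.nonzero(w);X=plane(f,np.c_[xs+x0,ys+y0],.147)[:,:2]
r=cv2.minAreaRect((X*1000).astype(np.float32));print(r)
E
```

```text
left
0.012 ang 10.076104 off along normal 0.49738377 at 0.53502434 -0.16797632 px [[312.6, 142.0], [310.5, 205.0]] rms 0.0002653718
0 ang 10.075981 off along normal 0.4972385 at 0.5352345 -0.16999272 px [[312.6, 142.0], [310.5, 205.0]] rms 0.00027264666
right
0.012 ang 10.4242115 off along normal 0.55624324 at 0.5958171 -0.1643684 px [[355.6, 142.0], [351.5, 205.0]] rms 0.00020619856
0 ang 10.424199 off along normal 0.55774033 at 0.5976921 -0.166286 px [[355.6, 142.0], [351.5, 205.0]] rms 0.00021183805
board 12.600637 0.5647795 -0.16711667 0.12051622962403617 0.14771018146767098
((565.4024658203125, -170.5555419921875), (9.301941871643066, 130.3191680908203), 12.452670097351074)
```

View pics/w1c.png

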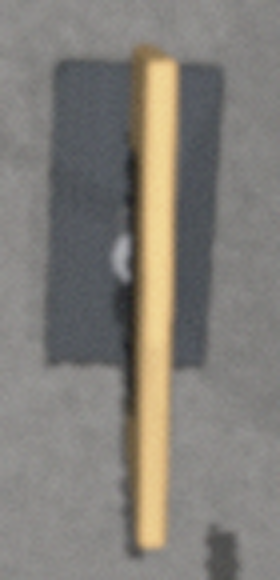

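```bash
cat >> h.py <<'E'
from rig import *
def rep(s):
    st=get_state();R=st["ee_rot"];print(s,"t%.2f"%st["t"],np.round(st["tool_pos"],4),"yaw%.2f"%np.degrees(np.arctan2(R[1][1],R[0][1])),"F",np.round(st["wrist_force"],1),"M",np.round(st["moment"],2),"op%.4f"%st["opening"],"j6 %.3f"%st["joint_pos"][5]);return st
def spin(dyaw):
    q=np.array(get_state()["joint_pos"],float);q[5]-=dyaw;movej(q)
E
python3 - <<'E'
from h import *
import pickle
p=[.5655,-.1715];R=ori(np.radians(12.4))
set_gripper(.05)
line_to([*p,.20],R,feed=.2); rep("hover")
print(line_to([*p,.116],feed=.12,force_limit=8)); rep("down")
set_gripper(.0,15); rep("grip")
spin(np.radians(90)); dwell(.2); rep("turned")
f=grab_frame("scene");cv2.imwrite("pics/s2.png",cv2.resize(f["color"][150:330,180:420],None,fx=3,fy=3)[:,:,::-1])
E
```

```text
hover t4.27 [ 0.5656 -0.1716  0.2008] yaw12.40 F [ 0.3 -0.3 -0.1] M [-0.07  0.05 -0.01] op0.0498 j6 -0.573
False
down t5.12 [ 0.5659 -0.1717  0.117 ] yaw12.40 F [-0.3  0.1  0.9] M [-0.05  0.   -0.03] op0.0502 j6 -0.573
grip t5.84 [ 0.5671 -0.1711  0.1161] yaw12.42 F [15.3  1.9 -5.9] M [ 0.24 -2.34 -0.03] op0.0076 j6 -0.573
turned t7.44 [ 0.567  -0.1716  0.1161] yaw102.32 F [-1.  -5.5 -0.4] M [-0.95  0.4   0.  ] op0.0081 j6 -2.142
```

View pics/s2.png

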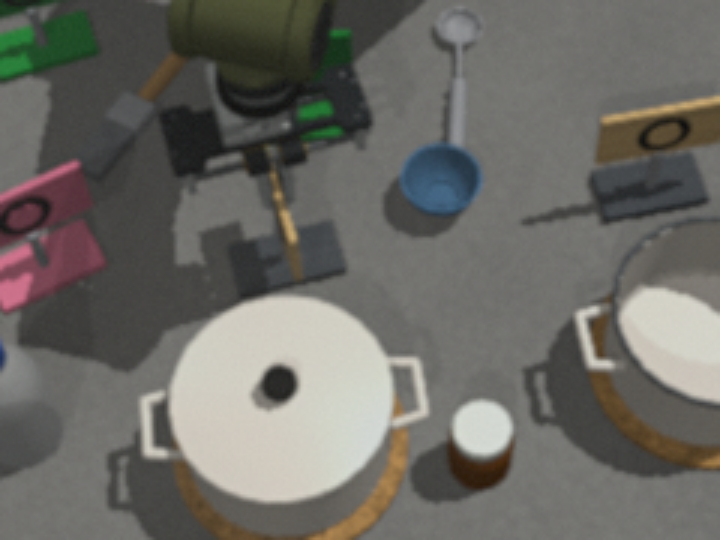

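The board followed and now stands at a quarter turn, across its foot (crop (285,235)). Now I'll re-grip and do the second quarter.

```bash
python3 - <<'E'
from h import *
import pickle
set_gripper(.05); rep("rel")
line_to([.567,-.1715,.20],feed=.2)
spin(-np.pi); rep("spun")
line_to([.567,-.1715,.20],ori(np.radians(-77.6)),feed=.2)
print(line_to([.567,-.1715,.116],feed=.12,force_limit=8)); rep("down")
set_gripper(.0,15); rep("grip")
spin(np.radians(10.25+77.6)); dwell(.2); rep("turned")
set_gripper(.05); rep("rel")
line_to([.567,-.1715,.27],feed=.25)
line_to([.545,-.172,.27],ori(np.radians(12.3)),feed=.25); dwell(.2); rep("up")
for n in("wrist","scene"):
    f=grab_frame(n);pickle.dump(f,open(n+"3.pkl","wb"));cv2.imwrite(f"pics/{n}3.png",f["color"][:,:,::-1])
    if n=="scene":cv2.imwrite("pics/s3.png",cv2.resize(f["color"][150:330,180:420],None,fx=3,fy=3)[:,:,::-1])
E
```

```text
rel t8.30 [ 0.5671 -0.1711  0.1161] yaw102.41 F [ 0.3  0.6 -0.3] M [ 0.03 -0.01 -0.03] op0.0503 j6 -2.144
spun t11.52 [ 0.5666 -0.1714  0.1988] yaw-77.55 F [-0.1 -0.4  0.7] M [-0.03  0.17  0.01] op0.0498 j6 0.997
False
down t12.62 [ 0.5674 -0.1717  0.1168] yaw-77.60 F [ 0.6 -0.2  0.6] M [-0.02  0.15 -0.05] op0.0497 j6 0.999
grip t13.34 [ 0.567  -0.1716  0.116 ] yaw-77.60 F [-0.3 -0.7  0. ] M [-0.2   0.13 -0.  ] op0.0076 j6 0.999
turned t14.91 [ 0.5674 -0.1718  0.1161] yaw10.20 F [ 5.5 -4.3 -1.5] M [-0.61 -0.73  0.04] op0.0083 j6 -0.534
rel t15.71 [ 0.567  -0.1716  0.116 ] yaw10.25 F [-0.  -0.7 -0.3] M [-0.07  0.05 -0.02] op0.0495 j6 -0.534
up t16.93 [ 0.5453 -0.1719  0.2693] yaw12.29 F [ 0.1  0.2 -1. ] M [-0.07  0.06  0.02] op0.0501 j6 -0.584
```

View pics/s3.png

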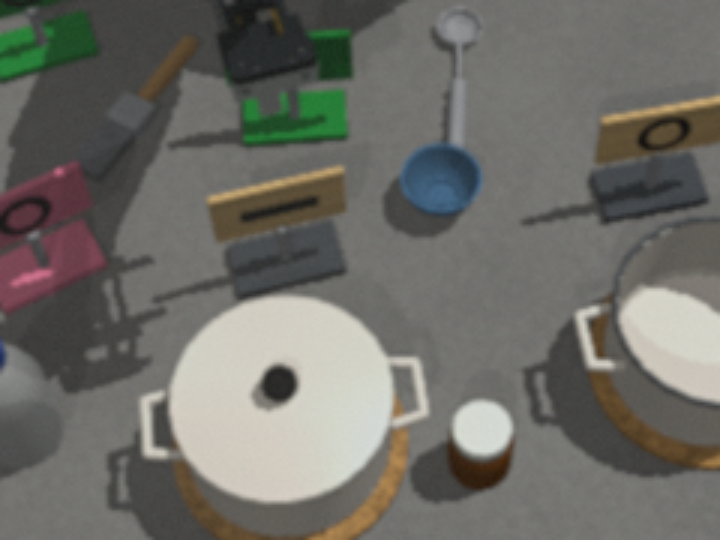

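View pics/wrist3.png

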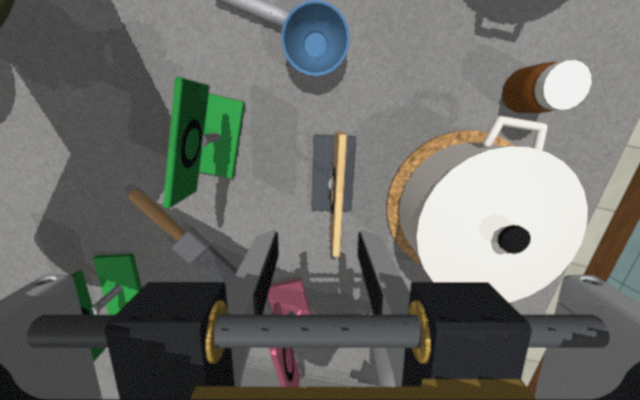

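The bar face now looks towards the pot (crop (280,208)), so the ring faces the robot. In the wrist view the board runs from (341,132) to (336,256), parallel to the foot. I'll measure the angle and check the other sign.

```bash
python3 - <<'E'
import pickle
from h import *
f=pickle.load(open("wrist3.pkl","rb"))
x0,y0,x1,y1=300,120,370,265
C=f["color"][y0:y1,x0:x1];P=cloud(f)[y0:y1,x0:x1]
w=(C[...,0].astype(int)-C[...,2]>40)&(P[...,2]>.12);ys,xs=np.nonzero(w)
X=plane(f,np.c_[xs+x0,ys+y0],.147)[:,:2];print("board",cv2.minAreaRect((X*1000).astype(np.float32)))
g=cv2.GaussianBlur(cv2.cvtColor(f["color"],cv2.COLOR_RGB2GRAY),(3,3),0).astype(float)
for nm,ca,cb,s in(("L",306,322,-1),("R",348,362,1)):
    X=plane(f,np.array([(ca+(s*np.diff(g[r,ca:cb])).argmax()+.5,r) for r in range(142,206)]),.012)[:,:2].astype(np.float32)
    vx,vy,*_=cv2.fitLine(X,cv2.DIST_HUBER,0,.001,.001).ravel();print(nm,np.degrees(np.arctan(-vx/vy)))
a=pickle.load(open("scene0.pkl","rb"))["color"];b=pickle.load(open("scene3.pkl","rb"))["color"]
print("open sign diff",cv2.absdiff(a,b)[175:225,370:430].mean(), "table ref",cv2.absdiff(a,b)[300:340,500:560].mean())
E
```

```text
board ((564.5265502929688, -171.13375854492188), (11.21763801574707, 130.21983337402344), 10.293688774108887)
L 10.282247
R 10.373319
open sign diff 4.509666666666667 table ref 4.964166666666666
```

```bash
python3 - <<'E'
from h import *
rep("final"); print(hand_in())
E
```

```text
final t17.02 [ 0.5452 -0.1719  0.2696] yaw12.30 F [-0.  -0.1 -1.2] M [-0.06  0.12 -0.02] op0.0500 j6 -0.584
the job is handed in; nothing more can be done
None
```

The wooden sign in front of the lidded pot now has its ring face towards the robot, with the board square over its foot. I gripped its top edge above the spindle and turned it half a turn anticlockwise. It took two quarter turns with a re-grip, because joint 6 could not do the half turn in one go.

Last checks, all made before handing in:
- **Angle:** the board measures 10.29° and the foot's edges 10.28° and 10.37°, so they agree to about 0.1°.
- **Facing:** the bar face shows on the pot side in the scene camera. I did not see the ring on the robot side directly; it follows from the bar being opposite.
- **Other sign:** the one in front of the open pot shows no change beyond image noise.
- **Robot:** the gripper was clear at 0.27 m, the clock read 17.0 s, and the largest wrist force I saw was about 17 N.

The first look with the top and scene cameras gave a foot fit spoiled by shadow, and a foot centre about 3 mm off along the board. I used the wrist-camera measurement instead, and no check failed after that.

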